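Back the glue press off by one turn

TASK

The glued-up block in the small bench press has set. Release the press by pushing its hand wheel round by the upright wooden handle, anticlockwise seen from above, through exactly one full turn, so that the handle ends where it started; do not run on past that. Only push the handle with the fingers, never take hold of it, and leave the block and the things lying around where they are.

Things in the scene. Friction and masses are not known exactly. Their poses are not given: they have to be found in the camera images.
- press: Green bench press, fixed to the bench: base plate 170 x 260 x 20 mm, two steel columns 210 mm apart along its y, cross-beam with its top 130 mm above the bench. Origin: centre of the base's underside, on the bench; the wheel's upright axis runs through it. A bare 18 mm screw end stands up through the wheel's hub to 171 mm above the bench and rises 8 mm per turn.
- wheel_hub (a point): Centre of the dark steel hand wheel, on its upright axis, at the rim's mid-height, 150 mm above the bench. Wheel with three spokes, 154 mm outside diameter, rim 14 mm thick with its centre line at 70 mm radius; rim top 157 mm, hub top 160 mm above the bench. The wheel does not rise as it turns.
- wheel (a joint): Angle of the hand wheel, rad: 0 at the start, grows anticlockwise seen from above; 6.283 is one full turn. It does not turn clockwise from the start (press closed); anticlockwise there is no stop within 2.9 turns. About 3 N at the handle keeps it turning slowly; it stays where it is left and does not coast.
- handle: Upright wooden handle fixed on the wheel's rim at the end of one spoke, 70 mm from the wheel's axis: round, 22 mm diameter, 50 mm tall. Origin: centre of its foot on the rim, 157 mm above the bench; z up, x radially outward from the wheel's axis; its top is 207 mm above the bench. It starts at any side of the wheel and does not spin on its own. The fingers need to reach only 20 to 30 mm down beside it.
- block: Striped glued-up wooden block, 120 x 90 x 35 mm, lying on the press base under the dark steel pressure plate. Origin: centre of its underside.
- glue: White glue bottle, 56 mm diameter, 140 mm tall, standing beside the press. Origin: centre of its underside.
- driver: Screwdriver with red handle lying on the bench beside the press. Origin: on its underside, x along the tool.
- offcut: Dark wooden offcut 90 x 60 x 45 mm on the bench beyond the press. Origin: centre of its underside.
- bin: Open blue plastic bin 110 x 130 x 70 mm with dowels in it, on the bench beyond the press. Origin: centre of its underside.

How it is judged (in metres and radians):
On the way, in this order (a step that is already met when the one before it is completed fails the run):
1. the fingers push the handle through the first third of the turn (value of joint wheel between 0.8 and 2.2 rad and contact force between the fingers and handle above 0.3 N), for 0.05 s.
2. the fingers push the handle past half a turn (value of joint wheel between 2.6 and 3.8 rad and contact force between the fingers and handle above 0.3 N), for 0.05 s.
3. the fingers push the handle through the last third of the turn (value of joint wheel between 4.4 and 5.6 rad and contact force between the fingers and handle above 0.3 N), for 0.05 s.
At the end, for the whole second after the job is handed in: The wheel stands still one full turn (6.283 rad) anticlockwise from its start, within 0.17 rad (10 degrees); the block is within 10 mm and the glue bottle, screwdriver, offcut and bin within 15 mm of where they started (value of joint wheel between 6.113 and 6.453 rad and velocity of joint wheel between -0.05 and 0.05 rad/s and distance of block from where it was at the start of the episode below 0.01 m and distance of each of glue, driver, offcut, bin from where it was at the start of the episode below 0.015 m); the robot touches nothing.
It fails at once if the wheel is pushed more than 20 degrees past one full turn (value of joint wheel above 6.633 rad).
It fails at once if the handle is taken between the fingers (the grasp point comes within 10 mm of its centre line, below its top) (horizontal distance between the grasp point and handle below 0.01 m and z of the grasp point in the frame of handle below 0.05 m).
It fails at once if the glued block is shifted by more than 10 mm (distance of block from where it was at the start of the episode above 0.01 m).
It fails at once if the glue bottle, screwdriver, offcut or bin is moved or lifted by more than 15 mm (distance of any of glue, driver, offcut, bin from where it was at the start of the episode above 0.015 m).
It also fails if it takes over 69 s, if anything falls off the work surface, if the arm or the gripper's body presses on something with over 40 N, if the wrist force passes 120 N, or if a joint passes its speed limit or range.

ROBOT

A 6-joint arm with a two-finger parallel gripper is mounted at the origin on the work surface. World frame = base frame: x ahead of the robot, y to its left, z up, the work surface at z = 0. Lengths are in mm, angles in rad, forces in N, time in s.
With the tool pointing down it reaches from about 275 to 725 mm from the base axis. Payload 5.6 kg.
Tool frame: the origin (TCP) lies at the very end of the fingers, on their centre line; the grasp point (between the pads) lies 19 mm behind it (env.grip_point_offset is the distance from the TCP to the grasp point, in mm); x points along the fingers, y is the direction in which the jaws open and shut, and the axes are right-handed (so a half turn about x gives the same grasp; the last joint's range is limited). The gripper opens to 85 mm and grips with 20 to 120 N. Pads are 22 mm wide; open, the fingers measure 114 mm over their backs; the gripper's body (76 mm by 85 mm) begins 54 mm behind the grasp point. The pads swing forward as they close: fully open they stand 13 mm farther back than shut.
Start: joints at [1.617, 0.255, 0.108, 0, -1.424, -0.285], TCP at [130.068, 534.392, 231.283] pointing down, gripper open.
Joint ranges: [-2.95, 2.95], [-1.21, 1.97], [-1.09, 1.5], [-2.87, 1.71], [-2.94, -0.07], [-3.05, 3.05]. Speed limits (rad/s): [2.57, 2.57, 3.14, 3.14, 3.14, 3.14].

INTERFACE

Orientations are given as a rotation vector (axis times angle).
In Python, from rig import status, get_image, camera_model, env gives the robot as it stands. The module is installed in compiled form; this text tells all that it offers.
- The arm moves only by the tool apply_moves, never from a script. Its argument "deltas" is a list that holds one entry, the list of rows, each a list of 7 numbers: the shift along the tool's x, y, z each as a share of 0.4 m, from -1 to 1, then the turn, a rotation vector about the tool's x, y, z each as a share of 45 degrees, from -1 to 1, then the gripper command: -1 is shut, 1 is fully open, values between are in proportion. A call has 1 to 12 rows; each row is the pose to reach, as a shift and turn from the pose commanded when the call began, along the tool's axes at that moment; what a row does not reach only later rows make up. A row lasts 1/8 s, in which the tool goes at most 62.5 mm and 10.7 degrees, less where a joint would pass 70% of its speed; a pose out of reach is approached as far as the arm can. A call with a number of a shift or a turn outside -1 to 1 is refused whole. A call with a gripper value outside its range is refused whole. The fingers move at their own pace and stop on an object; the grip force is fixed at half the most. Time passes only in rows, so rows that repeat a pose let the fingers close. It gives the time, the measured TCP pose, the force and the opening at its end, in the units of the state.
- status.read_state(): the state, without advancing time (a new reading comes with each control period).
- get_image(name): name is "scene" or "top" or "wrist"; returns the picture (400x640x3 uint8, red, green, blue); there is no depth.
- camera_model(name): a dict with "camera_matrix" (3x3 intrinsics, pixels), "world_from_camera" (4x4, takes a point from camera to world coordinates). Camera axes: x right, y down, z forward; pixel columns grow to the right and rows downward; lengths in mm; the calibration is good to about 2 mm. A picture is of the moment at which its call begins: read the wrist's pose just before it. camera_model takes no time and is no camera call; for the wrist camera it gives the pose at the moment of the call.
- env.job_done(): hands the job in, once; it reports no verdict.
The state is a dict: "time": time; "q": joint angles; "qd": joint speeds; "tau": joint torques, N m; "tool_pos": TCP position; "tool_rot": TCP orientation; "contact_force": force on the tool from outside, world axes, zero at the start; "torque": the same for the moment, N m; "grip_width": opening from 0.0 (shut) to 1.0 (fully open).
Only numpy, scipy, OpenCV 4.12 (cv2) and the standard library are available. Lean on these libraries where they do the work, as an engineer would, in place of code of your own. Each camera call takes 0.05 s, during which the arm holds its last target. There are 200 camera calls.

## Working session

There is one attempt and no reset: what is moved stays moved. The work goes in short steps, Python scripts to look and compute and a tool call to move; the robot and the scene stay as the last step left them, time stands still between calls to the robot, and variables do not carry over. Pictures are saved under pics/ and viewed, about 8 in all and at most 12, crops included, and the job is handed in when it is done.

Besides the shell and the picture viewer there is one more tool, called after "Emit:" by a JSON object that holds its "method" and its "body", one argument or row to a line. apply_moves: Moves the arm, as the interface text tells. Its arguments: {"type":"object","properties":{"deltas":{"type":"array","items":{"type":"array","items":{"type":"array","items":{"type":"number"}}}}},"required":["deltas"]}

```bash
mkdir -p pics
python3 - <<'E'
from rig import status,get_image,camera_model,env
import cv2,numpy as np
s=status.read_state();print({k:np.round(v,3).tolist() for k,v in s.items()},env.grip_point_offset)
for n in("top","scene"):
    m=camera_model(n);print(n,np.round(m["camera_matrix"],1).tolist(),np.round(m["world_from_camera"],3).tolist())
    cv2.imwrite(f"pics/{n}0.png",get_image(n)[:,:,::-1])
E
```

```text
{'time': 0.0, 'q': [1.617, 0.256, 0.107, -0.0, -1.424, -0.285], 'qd': [0.0, 0.0, 0.001, -0.0, -0.0, 0.0], 'tau': [0.001, -38.662, 23.794, 5.365, -0.006, 0.0], 'tool_pos': [129.908, 533.926, 230.384], 'tool_rot': [-2.095, 0.254, 2.096], 'contact_force': [0.401, -0.019, -0.734], 'torque': [-0.027, 0.041, -0.043], 'grip_width': 0.998} 18.700000000000003
top [[470.8, 0.0, 317.3], [0.0, 470.8, 201.8], [0.0, 0.0, 1.0]] [[-0.009, -0.996, 0.094, 512.985], [-1.0, 0.01, 0.011, 37.626], [-0.012, -0.094, -0.996, 1085.838], [0.0, 0.0, 0.0, 1.0]]
scene [[405.9, 0.0, 320.5], [0.0, 405.9, 198.8], [0.0, 0.0, 1.0]] [[0.63, 0.452, -0.632, 1214.163], [0.777, -0.353, 0.522, -432.952], [0.013, -0.819, -0.573, 647.158], [0.0, 0.0, 0.0, 1.0]]
```

View pics/top0.png

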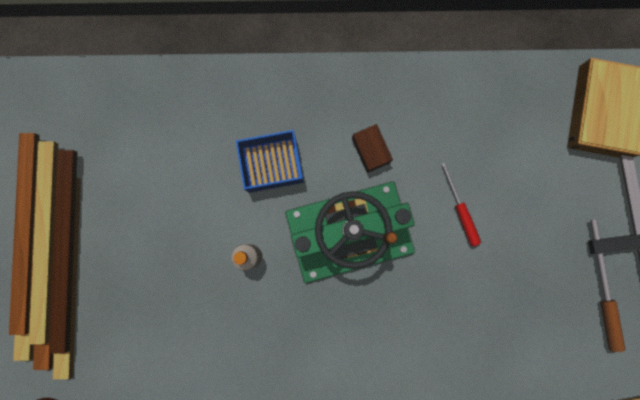

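View pics/scene0.png

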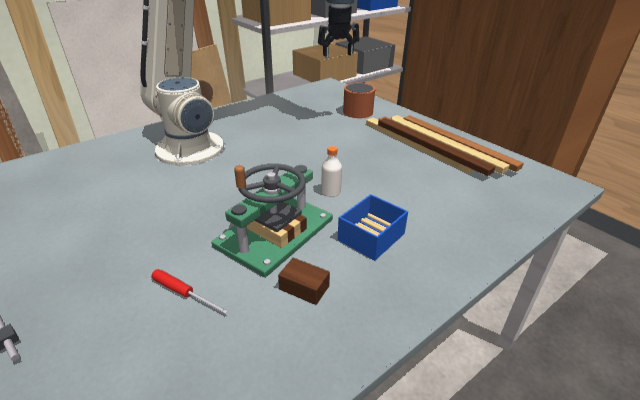

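Top view: the wheel's ring is centred near (354,230) with the screw end at its centre, and the handle is at about (391,238). The glue bottle is near (244,258), the bin (270,160), the offcut (372,147) and the driver (465,215). The scene view confirms this layout, with the handle at about (240,176).

```bash
cat > h.py <<'E'
import numpy as np,cv2
from rig import camera_model
def ray(n,px,z):
    m=camera_model(n);T=m["world_from_camera"];d=T[:3,:3]@np.linalg.inv(m["camera_matrix"])@[px[0],px[1],1]
    return T[:3,3]+d*(z-T[2,3])/d[2]
def proj(n,p):
    m=camera_model(n);T=np.linalg.inv(m["world_from_camera"]);c=T[:3,:3]@p+T[:3,3];u=m["camera_matrix"]@c;return u[:2]/u[2]
def blob(mask):
    n,l,s,c=cv2.connectedComponentsWithStats(mask.astype(np.uint8));i=1+np.argmax(s[1:,4]);return c[i],s[i]
E
python3 - <<'E'
from h import *
im=cv2.imread("pics/top0.png");hsv=cv2.cvtColor(im,cv2.COLOR_BGR2HSV).astype(int);H,S,V=[hsv[...,i] for i in range(3)]
def roi(x0,y0,x1,y1):
    r=np.zeros(im.shape[:2],bool);r[y0:y1,x0:x1]=1;return r
c,s=blob(roi(375,222,410,255)&((H<15)|(H>172))&(S>110)&(V>50));print("handle px",c,s,ray("top",c,207),ray("top",c,190))
c,s=blob(roi(344,220,364,240)&(S<60)&(V>110));print("screw",c,s,ray("top",c,171))
# rim outline
g=(roi(300,180,400,280)&(V<75)&(S<90)).astype(np.uint8)
cs,_=cv2.findContours(g,cv2.RETR_EXTERNAL,cv2.CHAIN_APPROX_NONE);k=max(cs,key=len)
e=cv2.fitEllipse(cv2.convexHull(k));print("rim",e,ray("top",e[0],150))
c,s=blob(roi(225,235,265,280)&(H<20)&(S>120)&(V>120));print("glue cap",c,s,ray("top",c,138))
c,s=blob(roi(280,170,430,290)&(H>50)&(H<85)&(S>100));print("green",c,s)
im2=cv2.imread("pics/scene0.png");hsv=cv2.cvtColor(im2,cv2.COLOR_BGR2HSV).astype(int);H,S,V=[hsv[...,i] for i in range(3)]
c,s=blob(roi(228,158,252,192)&((H<18))&(S>110)&(V>50));print("handle scene",c,s)
for z in(207,182,157):print(z,proj("scene",np.r_[ray("top",(391,238),z)[:2],z]))
m=np.hstack([cv2.resize(im[170:290,225:425],None,fx=3,fy=3)])
cv2.imwrite("pics/crop1.png",m)
E
```

```text
handle px [390.74444444 237.28888889] [386 232  11  11  90] [528.05419741 -88.65066141 207.        ] [528.34570129 -91.09331584 190.        ]
screw [353.70588235 228.92647059] [349 225  10   9  68] [545.4902802  -22.49949574 171.        ]
rim ((353.4236755371094, 241.64048767089844), (85.84138488769531, 100.26311492919922), 1.6642823219299316) [521.10936736 -22.91856257 150.        ]
glue cap [239.4921875 257.6640625] [234 252  12  13 128] [491.25599284 204.89913565 138.        ]
green [311.02685624 243.21958926] [ 286  200   67   83 1899]
handle scene [239.81313131 176.60606061] [235 166  11  23 198]
207 [239.96392818 165.21534592]
182 [239.75233945 175.81703197]
157 [239.5465524  186.12802386]
```

View pics/crop1.png

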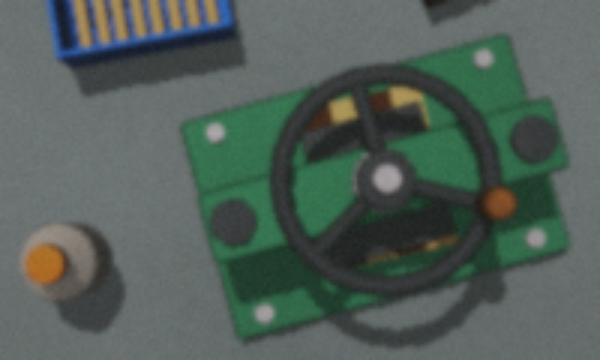

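Handle–hub distance comes out at 68 mm (70 expected), and the scene view confirms the handle's position. Crop: the handle sits at the right-hand rim, with the spokes and screw end consistent. Next I work out the tool axes and plan the moves.

```bash
cat >> h.py <<'E'
from rig import status
from scipy.spatial.transform import Rotation as Ro
HUB=np.array([545.5,-22.5]);TH0=np.deg2rad(-104.8)
def rel(targets,base=None,rot=None):
    s=status.read_state();R=Ro.from_rotvec(s["tool_rot"] if rot is None else rot);b=np.array(s["tool_pos"] if base is None else base)
    return np.round(R.inv().apply(np.atleast_2d(targets)-b)/400,4)
E
python3 - <<'E'
from h import *
R=Ro.from_rotvec(status.read_state()["tool_rot"]).as_matrix();print(np.round(R,3))
a=np.degrees(np.arctan2(R[1,1],R[0,1]));print("y yaw",a)
print(rel([[484,-77,250],[484,-77,183]],[130.07,534.39,231.28]).tolist())
E
```

```text
[[-0.    -0.237 -0.972]
 [-0.002 -0.972  0.237]
 [-1.     0.002 -0.   ]]
y yaw -103.68682942686459
[[-0.0444, 1.2758, -1.2214], [0.1231, 1.2755, -1.2213]]
```

Emit:
{"method": "apply_moves", "body": {
  "deltas": [
    [[-0.045,0.64,-0.61,0,0,0,-1],[-0.045,0.64,-0.61,0,0,0,-1],[-0.045,0.64,-0.61,0,0,0,-1],[-0.045,0.64,-0.61,0,0,0,-1],[-0.045,0.64,-0.61,0,0,0,-1],[-0.045,0.64,-0.61,0,0,0,-1],[-0.045,0.64,-0.61,0,0,0,-1],[-0.045,0.64,-0.61,0,0,0,-1],[-0.045,0.64,-0.61,0,0,0,-1],[-0.045,0.64,-0.61,0,0,0,-1]]
  ]
}}

```text
time: 1.35
tool_pos: [306.2, 228.6, 249.1]
tool_rot: [-2.095, 0.25, 2.096]
contact_force: [0.6, 0.1, -0.1]
grip_width: 0.001
```

Emit:
{"method": "apply_moves", "body": {
  "deltas": [
    [[0,0.636,-0.61,0,0,0,-1],[0,0.636,-0.61,0,0,0,-1],[0,0.636,-0.61,0,0,0,-1],[0,0.636,-0.61,0,0,0,-1],[0,0.636,-0.61,0,0,0,-1],[0,0.636,-0.61,0,0,0,-1],[0,0.636,-0.61,0,0,0,-1],[0,0.636,-0.61,0,0,0,-1],[0,0.636,-0.61,0,0,0,-1],[0,0.636,-0.61,0,0,0,-1]]
  ]
}}

```text
time: 2.6
tool_pos: [483.4, -76.1, 249.6]
tool_rot: [-2.096, 0.249, 2.095]
contact_force: [0.2, -0.6, 0.2]
grip_width: 0.002
```

Run:
```python
from h import *
from rig import get_image
s=status.read_state();print({k:np.round(v,3).tolist() for k,v in s.items()})
print(rel([[484,-77,183]]))
a=get_image("top")[170:290,280:440,::-1];b=get_image("scene")[60:260,150:350,::-1]
cv2.imwrite("pics/c2.png",np.hstack([cv2.resize(a,(480,360)),cv2.resize(b,(360,360))])[:, :800])
```

```text
{'time': 2.6, 'q': [0.165, 0.129, -0.004, -0.0, -1.438, 1.169], 'qd': [-0.005, 0.002, 0.002, -0.0, 0.0, -0.001], 'tau': [-0.045, -31.256, 23.829, 5.374, 0.002, -0.004], 'tool_pos': [483.358, -76.056, 249.613], 'tool_rot': [-2.096, 0.249, 2.095], 'contact_force': [0.227, -0.602, 0.215], 'torque': [0.013, -0.003, -0.009], 'grip_width': 0.002}
[[ 0.1665  0.002  -0.002 ]]
```

View pics/c2.png

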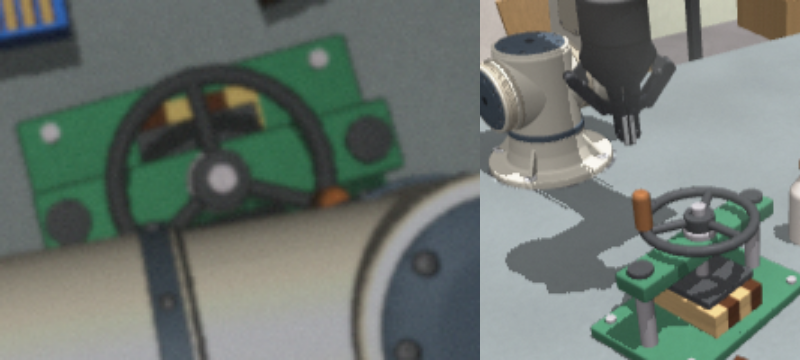

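Picture: the arm covers the wheel's lower part in the top view. In the scene view the shut fingers hang clear on the robot side of the handle, as planned. Next I descend and go to near contact.

Emit:
{"method": "apply_moves", "body": {
  "deltas": [
    [[0.08,0.002,0,0,0,0,-1],[0.166,0.002,0,0,0,0,-1],[0.166,0.002,0,0,0,0,-1],[0.166,0.002,-0.02,0,0,0,-1],[0.166,0.002,-0.045,0,0,0,-1],[0.166,0.002,-0.052,0,0,0,-1],[0.166,0.002,-0.059,0,0,0,-1],[0.166,0.002,-0.066,0,0,0,-1],[0.166,0.002,-0.072,0,0,0,-1],[0.166,0.002,-0.072,0,0,0,-1]]
  ]
}}

```text
time: 3.95
tool_pos: [511.1, -84.8, 182.9]
tool_rot: [-2.094, 0.252, 2.095]
contact_force: [-1.9, -1.7, 1.9]
grip_width: -0.0
```

Run:
```python
from h import *
from rig import get_image
s=status.read_state();p=np.array(s["tool_pos"]);print(np.round(p,1),np.round(s["contact_force"],2))
a=get_image("scene")[100:260,170:350,::-1];cv2.imwrite("pics/c3.png",cv2.resize(a,None,fx=4,fy=3.7,interpolation=cv2.INTER_CUBIC))
# orbit: TCP = hub + 70*e(t) - 24*tangent, commanded base = this pose
for d in range(0,4):
    t=TH0+np.deg2rad(np.arange(1,13)*7.5+90*d)
    e=np.c_[np.cos(t),np.sin(t)];tg=np.c_[-np.sin(t),np.cos(t)]
    P=np.c_[HUB+70*e-24*tg,np.full(12,183.)]
    print(d,np.round(P[[0,5,11]],0).tolist())
    t0=t[0]-np.deg2rad(7.5);B=p if d==0 else [*(HUB+70*np.array([np.cos(t0),np.sin(t0)])-24*np.array([-np.sin(t0),np.cos(t0)])),183.]
    print(np.round(rel(P,B),3).tolist())
```

```text
[511.1 -84.8 182.9] [-1.89 -1.66  1.94]
0 [[513.0, -89.0, 183.0], [560.0, -95.0, 183.0], [607.0, -64.0, 183.0]]
[[-0.0, 0.009, -0.007], [-0.0, 0.013, -0.03], [-0.0, 0.013, -0.055], [-0.0, 0.01, -0.079], [-0.0, 0.005, -0.102], [-0.0, -0.004, -0.125], [-0.0, -0.016, -0.146], [-0.0, -0.03, -0.166], [-0.0, -0.047, -0.183], [-0.0, -0.066, -0.198], [-0.0, -0.086, -0.211], [-0.0, -0.108, -0.22]]
1 [[612.0, -55.0, 183.0], [618.0, -8.0, 183.0], [587.0, 39.0, 183.0]]
[[-0.0, -0.023, -0.007], [-0.0, -0.047, -0.01], [-0.0, -0.071, -0.011], [-0.0, -0.095, -0.008], [-0.0, -0.119, -0.003], [-0.0, -0.142, 0.006], [-0.0, -0.163, 0.018], [-0.0, -0.182, 0.032], [-0.0, -0.2, 0.049], [-0.0, -0.215, 0.068], [-0.0, -0.227, 0.088], [-0.0, -0.237, 0.11]]
2 [[578.0, 44.0, 183.0], [531.0, 50.0, 183.0], [484.0, 19.0, 183.0]]
[[0.0, -0.007, 0.023], [0.0, -0.01, 0.047], [0.0, -0.011, 0.071], [0.0, -0.008, 0.095], [0.0, -0.003, 0.119], [0.0, 0.006, 0.142], [0.0, 0.018, 0.163], [0.0, 0.032, 0.182], [0.0, 0.049, 0.2], [0.0, 0.068, 0.215], [0.0, 0.088, 0.227], [0.0, 0.11, 0.237]]
3 [[479.0, 10.0, 183.0], [473.0, -37.0, 183.0], [504.0, -84.0, 183.0]]
[[0.0, 0.023, 0.007], [0.0, 0.047, 0.01], [0.0, 0.071, 0.011], [0.0, 0.095, 0.008], [0.0, 0.119, 0.003], [0.0, 0.142, -0.006], [0.0, 0.163, -0.018], [0.0, 0.182, -0.032], [0.0, 0.2, -0.049], [0.0, 0.215, -0.068], [0.0, 0.227, -0.088], [0.0, 0.237, -0.11]]
```

View pics/c3.png

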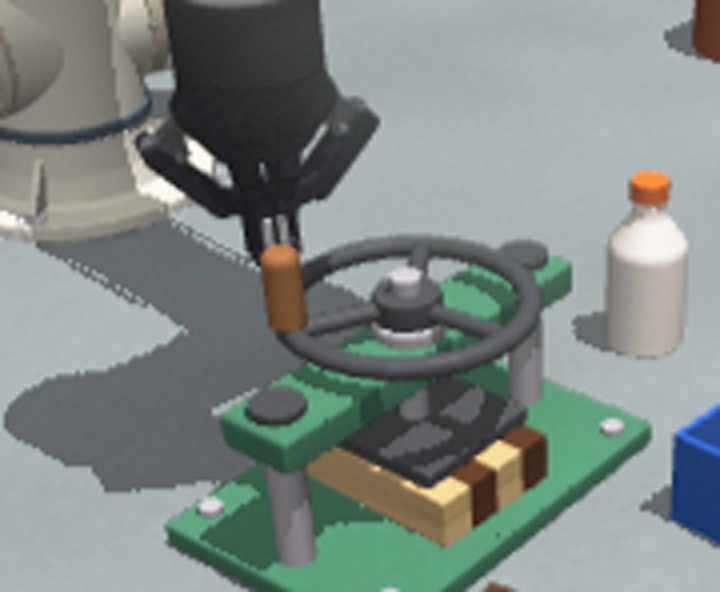

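Picture: the finger tips are touching the handle (near 280,250 in the crop) from the robot side, above the rim, and the force agrees. Push the first quarter.

Emit:
{"method": "apply_moves", "body": {
  "deltas": [
    [[0,0.009,-0.007,0,0,0,-1],[0,0.013,-0.03,0,0,0,-1],[0,0.013,-0.055,0,0,0,-1],[0,0.01,-0.079,0,0,0,-1],[0,0.005,-0.102,0,0,0,-1],[0,-0.004,-0.125,0,0,0,-1],[0,-0.016,-0.146,0,0,0,-1],[0,-0.03,-0.166,0,0,0,-1],[0,-0.047,-0.183,0,0,0,-1],[0,-0.066,-0.198,0,0,0,-1],[0,-0.086,-0.211,0,0,0,-1],[0,-0.108,-0.22,0,0,0,-1]]
  ]
}}

```text
time: 5.5
tool_pos: [607.4, -63.3, 182.9]
tool_rot: [-2.095, 0.252, 2.095]
contact_force: [-3.6, -2.8, -0.7]
grip_width: -0.0
```

Run:
```python
from h import *
from rig import get_image
s=status.read_state();print(np.round(s["tool_pos"],1),np.round(s["contact_force"],2))
b=get_image("scene")[100:260,170:350,::-1];a=get_image("top")[170:290,280:440,::-1]
cv2.imwrite("pics/c4.png",np.hstack([cv2.resize(a,(400,360)),cv2.resize(b,(400,360))]))
```

```text
[607.4 -63.3 182.9] [-3.64 -2.77 -0.68]
```

View pics/c4.png

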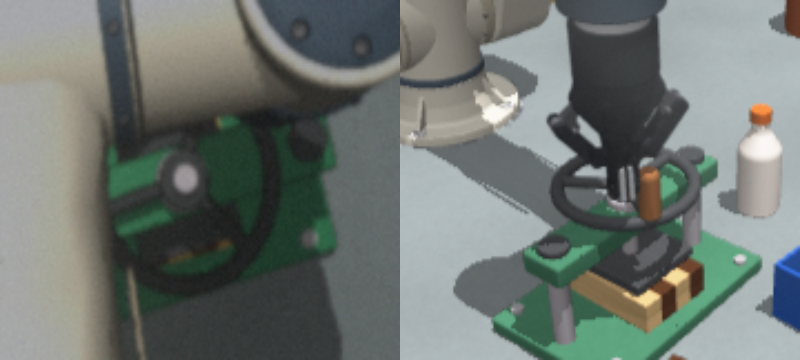

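Picture: the handle is at about (650,195), on the side away from the robot, a quarter turn on, with the fingers behind it. I'll continue with quarters 2 and 3.

Emit:
{"method": "apply_moves", "body": {
  "deltas": [
    [[0,-0.023,-0.007,0,0,0,-1],[0,-0.047,-0.01,0,0,0,-1],[0,-0.071,-0.011,0,0,0,-1],[0,-0.095,-0.008,0,0,0,-1],[0,-0.119,-0.003,0,0,0,-1],[0,-0.142,0.006,0,0,0,-1],[0,-0.163,0.018,0,0,0,-1],[0,-0.182,0.032,0,0,0,-1],[0,-0.2,0.049,0,0,0,-1],[0,-0.215,0.068,0,0,0,-1],[0,-0.227,0.088,0,0,0,-1],[0,-0.237,0.11,0,0,0,-1]]
  ]
}}

```text
time: 7.1
tool_pos: [586.5, 39.6, 183.1]
tool_rot: [-2.096, 0.251, 2.094]
contact_force: [2.7, -3.3, 0.4]
grip_width: -0.001
```

Run:
```python
from h import *
from rig import get_image
s=status.read_state();print(np.round(s["tool_pos"],1),np.round(s["contact_force"],2))
b=get_image("scene")[100:260,170:350,::-1];a=get_image("top")[170:290,280:440,::-1]
cv2.imwrite("pics/c5.png",np.hstack([cv2.resize(a,(400,360)),cv2.resize(b,(400,360))]))
```

```text
[586.5  39.6 183.1] [ 2.65 -3.28  0.44]
```

View pics/c5.png

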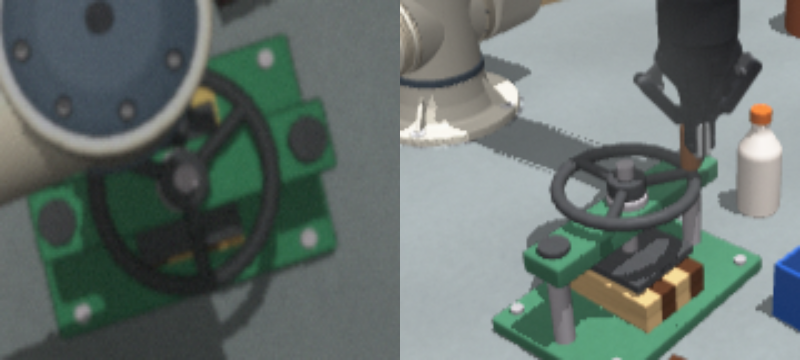

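Picture: about half a turn done. The handle shows behind the fingers at (690,145), the spokes are at matching angles, and the bottle is clear. Third quarter.

Emit:
{"method": "apply_moves", "body": {
  "deltas": [
    [[0,-0.007,0.023,0,0,0,-1],[0,-0.01,0.047,0,0,0,-1],[0,-0.011,0.071,0,0,0,-1],[0,-0.008,0.095,0,0,0,-1],[0,-0.003,0.119,0,0,0,-1],[0,0.006,0.142,0,0,0,-1],[0,0.018,0.163,0,0,0,-1],[0,0.032,0.182,0,0,0,-1],[0,0.049,0.2,0,0,0,-1],[0,0.068,0.215,0,0,0,-1],[0,0.088,0.227,0,0,0,-1],[0,0.11,0.237,0,0,0,-1]]
  ]
}}

```text
time: 8.7
tool_pos: [483.7, 18.7, 182.8]
tool_rot: [-2.095, 0.25, 2.094]
contact_force: [3.6, 2.4, 0.6]
grip_width: -0.003
```

Run:
```python
from h import *
from rig import get_image
s=status.read_state();print(np.round(s["tool_pos"],1),np.round(s["contact_force"],2))
b=get_image("scene")[100:260,170:350,::-1];a=get_image("top")[170:290,280:440,::-1]
cv2.imwrite("pics/c6.png",np.hstack([cv2.resize(a,(400,360)),cv2.resize(b,(400,360))]))
```

```text
[483.7  18.7 182.8] [3.58 2.41 0.64]
```

View pics/c6.png

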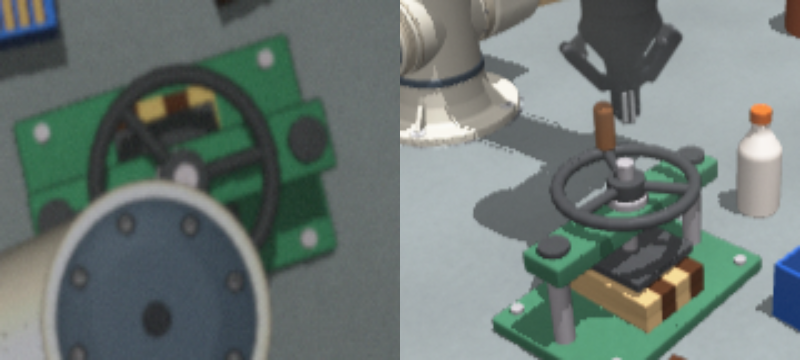

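Picture: three quarters done, with the handle at (605,125) on the robot side and the fingers behind it. Final quarter, stopping at the planned point, which is slightly short of the first-contact pose.

Emit:
{"method": "apply_moves", "body": {
  "deltas": [
    [[0,0.023,0.007,0,0,0,-1],[0,0.047,0.01,0,0,0,-1],[0,0.071,0.011,0,0,0,-1],[0,0.095,0.008,0,0,0,-1],[0,0.119,0.003,0,0,0,-1],[0,0.142,-0.006,0,0,0,-1],[0,0.163,-0.018,0,0,0,-1],[0,0.182,-0.032,0,0,0,-1],[0,0.2,-0.049,0,0,0,-1],[0,0.215,-0.068,0,0,0,-1],[0,0.227,-0.088,0,0,0,-1],[0,0.237,-0.11,0,0,0,-1]]
  ]
}}

```text
time: 10.3
tool_pos: [504.4, -84.3, 182.6]
tool_rot: [-2.093, 0.252, 2.096]
contact_force: [-1.7, 3.3, -1.0]
grip_width: -0.003
```

Run:
```python
from h import *
from rig import get_image
s=status.read_state();print(np.round(s["tool_pos"],1),np.round(s["contact_force"],2))
im=get_image("scene")[:,:,::-1].copy();cv2.imwrite("pics/s7.png",im);im0=cv2.imread("pics/scene0.png")
for i in (im0,im):
    H,S,V=[x.astype(int) for x in cv2.split(cv2.cvtColor(i,cv2.COLOR_BGR2HSV))];r=np.zeros(H.shape,bool);r[150:200,215:275]=1
    print(blob(r&(H<18)&(S>110)&(V>50)))
for d in range(-20,21,4):
    t=TH0+np.deg2rad(d);print(d,np.round(proj("scene",np.r_[HUB+70*np.array([np.cos(t),np.sin(t)]),182]),1))
```

```text
[504.4 -84.3 182.6] [-1.74  3.34 -1.02]
(array([239.81313131, 176.60606061]), array([235, 166,  11,  23, 198], dtype=int32))
(array([239.44549763, 175.7014218 ]), array([234, 164,  12,  24, 211], dtype=int32))
-20 [239.9 169.9]
-16 [239.8 171. ]
-12 [239.8 172.2]
-8 [240.  173.3]
-4 [240.4 174.4]
0 [240.9 175.5]
4 [241.6 176.6]
8 [242.4 177.7]
12 [243.4 178.7]
16 [244.5 179.7]
20 [245.8 180.6]
```

By the scene camera the handle is about 3° short of its start, well within the band. Retreat backwards, then up and away for a clear top view.

Emit:
{"method": "apply_moves", "body": {
  "deltas": [
    [[0,0,0.03,0,0,0,-1],[0,0,0.08,0,0,0,-1],[-0.1,0,0.08,0,0,0,-1],[-0.25,0,0.08,0,0,0,-1],[-0.25,-0.64,0.6,0,0,0,-1],[-0.25,-0.64,0.6,0,0,0,-1],[-0.25,-0.64,0.6,0,0,0,-1],[-0.25,-0.64,0.6,0,0,0,-1],[-0.25,-0.64,0.6,0,0,0,-1],[-0.25,-0.64,0.6,0,0,0,-1],[-0.25,-0.64,0.6,0,0,0,-1],[-0.25,-0.64,0.6,0,0,0,-1]]
  ]
}}

```text
time: 11.85
tool_pos: [332.0, 221.1, 283.3]
tool_rot: [-2.095, 0.251, 2.093]
contact_force: [-0.6, -0.2, 0.2]
grip_width: 0.008
```

Run:
```python
from h import *
from rig import get_image
s=status.read_state();print(np.round(s["tool_pos"],1),np.round(s["contact_force"],2),np.abs(s["qd"]).max())
im=get_image("top")[:,:,::-1].copy();im0=cv2.imread("pics/top0.png")
for i in(im0,im):
    H,S,V=[x.astype(int) for x in cv2.split(cv2.cvtColor(i,cv2.COLOR_BGR2HSV))]
    def roi(x0,y0,x1,y1):
        r=np.zeros(H.shape,bool);r[y0:y1,x0:x1]=1;return r
    p=ray("top",blob(roi(370,215,415,265)&((H<15)|(H>172))&(S>110)&(V>50))[0],207)[:2];print("handle",p,np.degrees(np.arctan2(*(p-HUB)[::-1])))
    print("glue",blob(roi(225,235,265,280)&(H<20)&(S>120)&(V>120))[0],"bin",blob(roi(220,120,320,200)&(H>100)&(H<130)&(S>120))[0],"driver",blob(roi(440,150,490,260)&((H<8)|(H>172))&(S>150))[0],"offcut",blob(roi(345,115,400,175)&(H<20)&(S>90))[0])
cv2.imwrite("pics/t8.png",np.hstack([cv2.resize(i[110:290,220:490],(400,300)) for i in(im0,im)]))
```

```text
[332.  221.1 283.3] [-0.58 -0.21  0.16] 0.018067756904948704
handle [528.05419741 -88.65066141] -104.7741245637686
glue [239.4921875 257.6640625] bin [266.3417603 158.2340824] driver [467.8587963  224.60648148] offcut [372.06353861 147.28152493]
handle [526.90097442 -88.46582153] -105.74576769722793
glue [239.4921875 257.6640625] bin [267.22881356 158.3700565 ] driver [467.8        224.59770115] offcut [372.05669599 147.24633431]
```

View pics/t8.png

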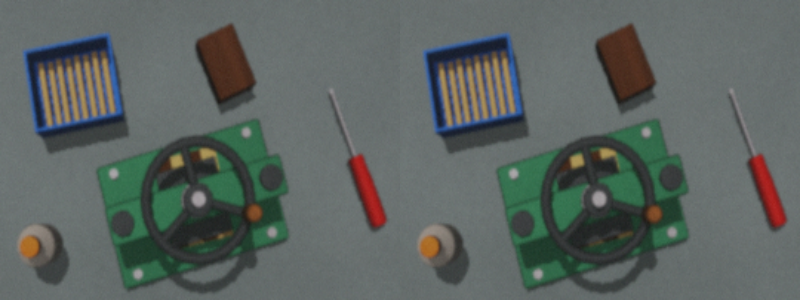

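Before and after pictures match. The handle is back within about 1° of its start angle and everything else is unmoved, with the arm clear. Handing in.

```bash
python3 -c "
from rig import env
print(env.job_done())"
```

```text
the job is handed in; nothing more can be done
None
```

I pushed the wheel one full turn anticlockwise with the shut fingers, in four quarter-turn pushes, then backed off and lifted clear. The job is handed in at about 12 s on the robot's clock.

- **Wheel angle:** the final top view puts the handle at −105.7°, against −104.8° at the start, so about 1° short of a full turn. Just before the retreat, the scene view suggested about 3° short. Both are within the 10° allowed.
- **Other things:** the glue bottle, driver and offcut show no measurable shift. The bin's colour blob moved 0.9 px (about 2 mm), and it looks unmoved in the picture. I checked the block by eye only, and it looks unmoved.
- **Pushing force:** the arm felt about 2 to 5 N at each stop during the pushes, and only sensor noise once clear.
- **Finger fit:** at first contact the fingers stood about 17 mm from the handle's measured centre, where I had expected about 22 mm. The fingers may be narrower than I assumed, or the wheel had already moved slightly. I stopped the last push on the short side because of this.

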